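# Lock the light probe against the hidden glass with its cam lever

## Robot

A 6-joint arm with a two-finger parallel gripper is mounted at the origin on the work surface. World frame = base frame: x ahead of the robot, y to its left, z up, the work surface at z = 0. Lengths are in mm, angles in rad, forces in N, time in s.
With the tool pointing down it reaches from about 400 to 925 mm from the base axis. Payload 12.5 kg.
Tool frame: the origin (TCP) lies at the very end of the fingers, on their centre line; the grasp point (between the pads) lies 19 mm behind it; z points along the fingers, y is the line along which they close (so a half turn about z gives the same grasp; the last joint's range is limited). The gripper opens to 95 mm and grips with 3 to 60 N. Pads are 20 mm wide; open, the fingers measure 119 mm over their backs; the gripper's body (75 mm by 180 mm) begins 59 mm behind the grasp point.
Start: joints at [1.223, 0.491, 1.559, -0, 1.092, -0.106], TCP at [149.638, 606.84, 214.661] pointing down, gripper open.
Joint ranges: [-3.1, 3.1], [-0.84, 2.19], [0.05, 2.79], [-1.13, 4.28], [0.06, 2.93], [-2.69, 2.69]. Speed limits (rad/s): [2.22, 2.22, 2.79, 3.14, 3.14, 3.14].

## Interface

Orientations are given as [roll, pitch, yaw] about the fixed x, y, z axes, in that order (R = Rz(yaw) Ry(pitch) Rx(roll)).
In Python, from cell import * gives the robot as it stands.
- The arm moves only by the tool jog_arm, never from a script. Its argument "targets" is a list of rows, each an object with "turn": the turn, a rotation vector about the world's x, y, z in degrees, a list of three; "slide": the shift along the world's x, y, z in mm, a list of three; "claw": the opening in per cent of the stroke, from 0 (shut) to 100 (fully open). In form: [{"turn": [wx, wy, wz], "slide": [x, y, z], "claw": claw}, ...]. A call has 1 to 5 rows; each row shifts and turns the commanded pose from where the row before left it; what a row does not reach is not made up. A row lasts 1/8 s, in which the tool goes at most 62.5 mm and 10.7 degrees, less where a joint would pass 70% of its speed; a pose out of reach is approached as far as the arm can. A call with a gripper value outside its range is refused whole. The fingers move at their own pace and stop on an object; the grip force is fixed at half the most. Time passes only in rows, so rows that do not move let the fingers close. It gives the time, the measured TCP pose, the force, the opening and the grip force at its end, in the units of the state.
- state(): the state, without advancing time (a new reading comes with each control period).
- read_camera(name): name is "scene" or "top" or "wrist"; returns a dict with "frame" (384x512x3 uint8, blue, green, red), "mtx" (3x3 intrinsics, pixels), "k1" (the pictures are not rectified: a ray, as slopes to the right and down, at radius r is drawn at 1 + k1 r^2 times it, then the intrinsics apply), "R" (3x3) and "t" (3): a world point X has camera coordinates R X + t. Camera axes: x right, y down, z forward; pixel columns grow to the right and rows downward; lengths in mm; the calibration is good to about 2 mm. A picture is of the moment at which its call begins. There is no depth.
- job_done(): hands the job in; it is judged then, once.
Trained networks look in the newest picture that a camera, given by its name, has taken for a name from the list of things; names that differ only in an ending like _2 or _b are one class to them, and where a whole thing is asked for, a point or a joint stands for the part that bears it (a point fixed in the world has none). Each returns a list of dicts, best first, with "conf" (0 to 1); they miss things now and then, are a little off and sometimes report something else, mostly with a low value. They report only what shows in the picture. A call takes as long as a camera call.
- look_for(query, camera): "xy" ([column, row] in pixels, amid what is visible of it).
The state is a dict: "t": time; "joints": joint angles; "qvel": joint speeds; "tau": joint torques, N m; "eef_pos": TCP position; "tcp_rot": TCP orientation; "ft_force": force on the tool from outside, world axes, zero at the start; "moment": the same for the moment, N m; "opening": opening from 0.0 (shut) to 1.0 (fully open); "grip_force": force on a finger pad.
Only numpy, scipy, OpenCV 4.12 (cv2) and the standard library are available. Lean on these libraries where they do the work, as an engineer would, in place of code of your own. Each camera call takes 0.05 s, during which the arm holds its last target. There are 200 camera calls.

## Task

On the light-meter bench, push the probe by its blue handle into the black housing until you feel its tip rest against the sprung glass hidden inside, with a light press of a few newtons (10 N would crack it). Then flip the red cam lever over centre, fully down, to lock the probe in that place, never forcing the lever with more than 25 N. Leave the other things on the table alone.

Things in the scene. Friction and masses are not known exactly. Their poses are not given: they have to be found in the camera images.
- bench: light-meter bench, fixed to the table: base plate 275 x 90 x 10 mm with a grey clamp block and a black housing. Origin on the table under the lever's hinge; +x = the level direction in which the probe slides in, z up. Clamp block: x -22 to 40, y -25 to 25 mm, top 56 mm above the table; two cheeks beside the hinge reach 80 mm (x -17 to 17, y -20 to 20). The rod runs through it along x.
- housing: black housing at the bench's +x end, 86 (x) x 76 x 78 mm, grey cap; origin: centre of its underside, axes as the bench. The probe's tip enters the hole in its -x face. The glass inside, on a sprung seat, lies 20 to 55 mm behind that face, unseen: it can only be felt. It gives way by about 1 mm per 1.5 N and cracks above 10 N.
- probe: sliding probe: steel rod 12 mm thick, rubber tip 252 mm ahead (+x) of its origin, blue handle at the rear. Origin on the rod's axis under the handle, 42 mm up; axes as the bench. Slides along x only, up to 75 mm until it meets the glass, with a drag of about 3 N while the lever is open; stays where left (the glass pushes it back only while its spring exceeds 3 N). Lever closed: locked.
- handle (a point): centre of the probe's blue handle: an upright paddle 12 mm thick along the bench's x, 26 mm wide along y, 42 mm high (centre 54 mm, top 75 mm above the table). Can be pushed from behind or pinched from above. It always stays at least 25 mm clear of the closed lever.
- lever (a joint): red cam lever, rad: 0 = closed, lying level, pointing to the bench's -x (to the handle); 1.57 = upright; range 0 to 2.0; starts at 1.5 to 1.95 and stays where left while open. Below 1.3 it closes against a stiff spring (at most about 0.6 N m: 10 N square to the lever 60 mm from the hinge) and opens again if let go; past 0.35 it goes over centre and pulls itself shut on its stop (give about 3 mm at 20 N).
- hinge (a point): the lever's hinge: axis level, along the bench's y, 66 mm above the table
- lever_end (a point): free end of the red lever, 78 mm from the hinge on the lever's centre line. The lever is 18 mm wide (along the bench's y) and 8 mm thick and stands free from 20 to 78 mm from the hinge.
- beaker_a: bystander, to be left alone: empty glass beaker, 66 mm across, 75 mm high; origin at the centre of its underside
- beaker_b: bystander, to be left alone: empty glass beaker, 66 mm across, 85 mm high; origin at the centre of its underside
- vinegar: bystander, to be left alone: green bottle with red cap, 76 mm across, 240 mm high; origin at the centre of its underside
- soap: bystander, to be left alone: white bottle with blue cap, 60 mm across, 170 mm high; origin at the centre of its underside
- jar: bystander, to be left alone: white jar with black lid, 68 mm across, 85 mm high; origin at the centre of its underside
- spatula: bystander, to be left alone: steel spatula lying flat, 200 mm long; origin at the centre of its underside
- clip: bystander, to be left alone: wooden tube clip lying flat, 90 x 30 x 18 mm; origin at the centre of its underside

How it is judged:
By the outcome, as a careful person would: the job done as asked, in the order asked, and still so for the second after the job is handed in, with the robot touching nothing.
It also fails if it takes over 54 s, if anything falls off the work surface, if the arm or the gripper's body presses on something with over 40 N, if the wrist force passes 120 N, or if a joint passes its speed limit or range.

## Working session

There is one attempt and no reset: what is moved stays moved. The work goes in short steps, Python scripts to look and compute and a tool call to move; the robot and the scene stay as the last step left them, time stands still between calls to the robot, and variables do not carry over. Pictures are saved under pics/ and viewed, at most 10 in all, crops included, and the job is handed in when it is done.

Besides the shell and the picture viewer there is one more tool, called after "Request:" as name(argument=value, ...) on one line, values as JSON. jog_arm: Moves the arm, as the interface text tells. Its arguments: {"type":"object","properties":{"targets":{"type":"array","items":{"type":"object","properties":{"turn":{"type":"array","items":{"type":"number"}},"slide":{"type":"array","items":{"type":"number"}},"claw":{"type":"number"}}}}},"required":["targets"]}

```bash
mkdir -p pics; ls; cat > h.py <<'E'
from cell import *
import numpy as np, cv2
def ray(c,uv):
    p=cv2.undistortPoints(np.array([[uv]],float),c["mtx"],np.array([c["k1"],0,0,0,0.]))[0,0]
    R=np.array(c["R"]);t=np.array(c["t"]);return -R.T@t,R.T@np.array([p[0],p[1],1])
def atz(c,uv,z):
    o,d=ray(c,uv);return o+d*(z-o[2])/d[2]
def proj(c,X):
    R=np.array(c["R"]);p=R@np.array(X,float)+np.array(c["t"]);s=p[:2]/p[2];s=s*(1+c["k1"]*(s@s));m=c["mtx"];return np.array([m[0][0]*s[0]+m[0][2],m[1][1]*s[1]+m[1][2]])
E
python3 - <<'E'
from h import *
C={}
for n in("top","scene"):
    C[n]=c=read_camera(n);c["mtx"]=np.array(c["mtx"],float)
    cv2.imwrite(f"pics/{n}1.png",c["frame"])
    for q,z in(("handle",54),("hinge",66),("lever_end",100),("housing",78),("lever",100),("bench",10)):
        for d in look_for(q,n)[:2]: print(n,q,d["conf"],np.round(d["xy"]),np.round(atz(c,d["xy"],z)))
    print(n, np.round(ray(c,[256,192])[0]))
print(state()["ft_force"],state()["tcp_rot"],state()["t"])
E
```

```text
pics
top handle 0.45 [238. 200.] [505.  42.  54.]
top handle 0.33 [120. 161.] [645. 447.  54.]
top hinge 0.74 [198. 196.] [516. 175.  66.]
top housing 0.91 [171. 188.] [543. 264.  78.]
top lever 0.67 [206. 193.] [520. 145. 100.]
top bench 0.77 [198. 195.] [530. 186.  10.]
top [ 277.  -43. 1422.]
scene handle 0.72 [280. 202.] [514.   6.  54.]
scene hinge 0.61 [330. 231.] [560. 186.  66.]
scene housing 0.94 [354. 241.] [571. 263.  78.]
scene housing 0.68 [127. 155.] [ 559. -528.   78.]
scene lever 0.6 [325. 211.] [521. 153. 100.]
scene bench 0.91 [331. 230.] [519. 183.  10.]
scene [1309.  319. 1230.]
[0.09504296 0.19712963 0.18581243] [3.14145193e+00 2.29229814e-05 2.89986975e+00] 0.7
```

```bash
python3 - <<'E'
import cv2,numpy as np
a=cv2.imread("pics/top1.png")[130:260,90:290];b=cv2.imread("pics/scene1.png")[130:290,220:420]
a=cv2.resize(a,None,fx=2,fy=2,interpolation=2) if 0 else cv2.resize(a,(800,520))
b=cv2.resize(b,(750,600))
cv2.imwrite("pics/t_c.png",a);cv2.imwrite("pics/s_c.png",b)
E
```

```text
(no output)
```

View pics/t_c.png

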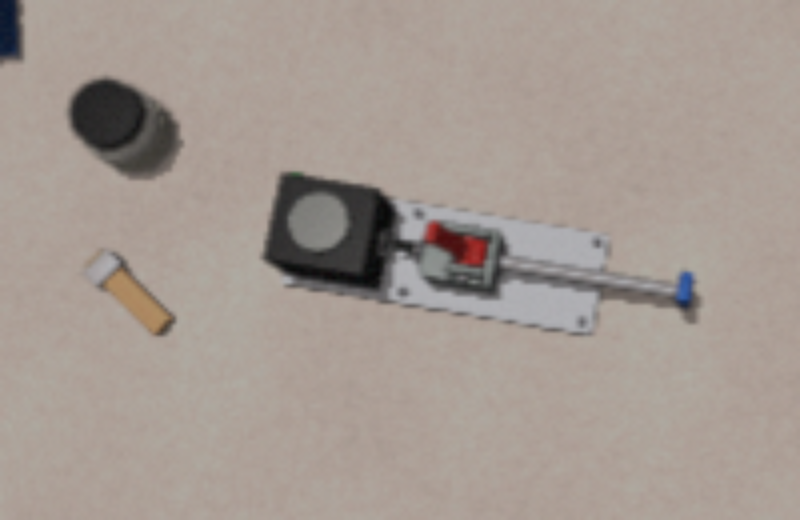

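View pics/s_c.png

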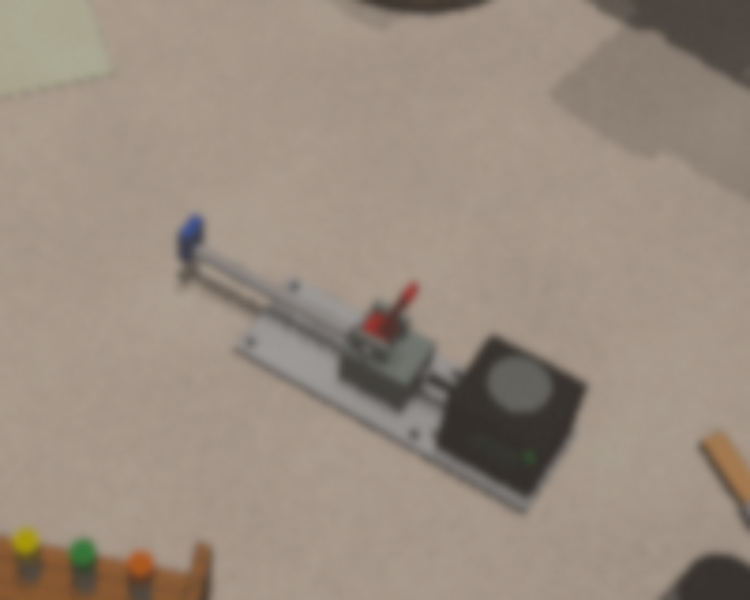

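The top crop shows the bench running right to left, with the handle at (685,288), the cap at (318,221) and the red lever at (455,243). The scene crop shows the handle at (190,237), the cap at (520,384) and the lever tip at (413,290). The network's "handle" in the top view was off.

```bash
python3 - <<'E'
from h import *
c={n:read_camera(n) for n in("top","scene")}
for n in c:c[n]["mtx"]=np.array(c[n]["mtx"],float)
T=lambda u,v:(u/4+90-.4,v/4+130-.4)
S=lambda u,v:(u/3.75+220-.4,v/3.75+130-.4)
def tri(a,b):
    A=[];B=[]
    M=np.zeros((3,3));v=np.zeros(3)
    for o,d in(ray(c["top"],a),ray(c["scene"],b)):
        d=d/np.linalg.norm(d);P=np.eye(3)-np.outer(d,d);M+=P;v+=P@o
    return np.linalg.solve(M,v)
r=np.round
for name,a,b,z in(("handle",T(685,288),S(190,237),60),("cap",T(318,221),S(520,384),80),("levertip",T(434,230),S(413,288),140),("platecornerR",T(592,333),S(237,349),10),("hole1",T(583,321),S(250,342),10),("hole2",T(403,291),S(413,434),10),("hole3",T(598,244),S(293,286),10)):
    print(name,r(tri(a,b)),r(atz(c["top"],a,z)),r(atz(c["scene"],b,z)))
E
```

```text
handle [496. -34.  59.] [496. -33.  60.] [497. -34.  60.]
cap [550. 266.  98.] [554. 270.  80.] [539. 265.  80.]
levertip [531. 165. 143.] [533. 164. 140.] [528. 167. 140.]
platecornerR [487.  33. -86.] [466.  48.  10.] [554.  34.  10.]
hole1 [493.  43. -60.] [477.  55.  10.] [544.  42.  10.]
hole2 [522. 207. -61.] [505. 211.  10.] [573. 197.  10.]
hole3 [526.  53.  78.] [544.  42.  10.] [475.  53.  10.]
```

```bash
python3 - <<'E'
from h import *
c={n:read_camera(n) for n in("top","scene","wrist")}
for n in c:c[n]["mtx"]=np.array(c[n]["mtx"],float)
for n in("top","scene"):
  for q,z in(("vinegar",120),("soap",85),("jar",42),("beaker_a",38),("spatula",2),("clip",9)):
    for d in look_for(q,n)[:2]: print(n,q,round(d["conf"],2),np.round(atz(c[n],d["xy"],z)))
s=state();w=c["wrist"]
R=cv2.Rodrigues(np.zeros(3))[0]
print("cam pos",ray(w,[256,192]),s["eef_pos"])
E
```

```text
top vinegar 0.63 [ 675. -435.  120.]
top soap 0.68 [ 575. -508.   85.]
top soap 0.15 [518. 171.  85.]
top jar 0.75 [647. 447.  42.]
top beaker_a 0.72 [ 492. -326.   38.]
top beaker_a 0.61 [ 669. -277.   38.]
top spatula 0.6 [ 436. -508.    2.]
top clip 0.66 [509. 445.   9.]
scene vinegar 0.96 [ 687. -420.  120.]
scene soap 0.64 [ 554. -522.   85.]
scene soap 0.52 [564. 194.  85.]
scene jar 0.92 [646. 446.  42.]
scene jar 0.7 [ 459. -501.   42.]
scene beaker_a 0.81 [ 643. -299.   38.]
scene beaker_a 0.55 [ 489. -323.   38.]
scene spatula 0.84 [ 436. -509.    2.]
scene clip 0.63 [512. 450.   9.]
scene clip 0.29 [ 627. -506.    9.]
cam pos (array([ 69.3510834 , 627.22979613, 384.38949314]), array([ 0.28002907, -0.06601222, -0.9577334 ])) [149.63104476 606.84518109 214.64698958]
```

Request:
jog_arm(targets=[{"turn": [0, 0, -6], "slide": [40, -38, 0], "claw": 0}, {"turn": [0, 0, -6], "slide": [40, -38, 0], "claw": 0}, {"turn": [0, 0, -6], "slide": [40, -38, 0], "claw": 0}, {"turn": [0, 0, -6], "slide": [40, -38, 0], "claw": 0}, {"turn": [0, 0, -6], "slide": [40, -38, 0], "claw": 0}])

```text
t: 2.17
eef_pos: [350.8, 415.6, 214.9]
tcp_rot: [3.141, 0.0, 2.373]
ft_force: [0.4, 0.7, 0.5]
opening: 0.534
grip_force: 0.0
```

Request:
jog_arm(targets=[{"turn": [0, 0, -6], "slide": [40, -38, 0], "claw": 0}, {"turn": [0, 0, -6], "slide": [40, -38, 0], "claw": 0}, {"turn": [0, 0, -6], "slide": [10, -53, 0], "claw": 0}, {"turn": [0, 0, -6], "slide": [10, -53, 0], "claw": 0}, {"turn": [0, 0, -6], "slide": [10, -53, 0], "claw": 0}])

```text
t: 2.8
eef_pos: [459.8, 180.2, 214.8]
tcp_rot: [3.141, 0.0, 1.849]
ft_force: [0.8, 1.4, 0.9]
opening: 0.025
grip_force: 0.0
```

Request:
jog_arm(targets=[{"turn": [0, 0, -6], "slide": [10, -53, 0], "claw": 0}, {"turn": [0, 0, -6], "slide": [5, -53, 0], "claw": 0}, {"turn": [0, 0, -6], "slide": [5, -53, 0], "claw": 0}, {"turn": [0, 0, -6], "slide": [5, -53, 0], "claw": 0}, {"turn": [0, 0, -2.6], "slide": [0, -40, 0], "claw": 0}])

```text
t: 3.42
eef_pos: [484.8, -72.3, 214.8]
tcp_rot: [3.141, 0.0, 1.385]
ft_force: [0.4, 0.9, -0.2]
opening: 0.003
grip_force: 0.0
```

```bash
python3 - <<'E'
from h import *
c=read_camera("wrist");c["mtx"]=np.array(c["mtx"],float)
cv2.imwrite("pics/w1.png",c["frame"])
for q,z in(("handle",54),("hinge",66),("lever_end",140),("lever",100),("probe",42)):
    for d in look_for(q,"wrist")[:2]: print(q,d["conf"],np.round(d["xy"]),np.round(atz(c,d["xy"],z)))
print(state()["eef_pos"],state()["ft_force"],np.round(ray(c,[256,192]),2))
E
```

```text
handle 0.88 [258.  84.] [508.  33.  54.]
hinge 0.71 [255.  44.] [512.  71.  66.]
lever 0.52 [406. 310.] [ 641. -259.  100.]
probe 0.65 [260.  77.] [512.  42.  42.]
[484.56426783 -69.44333368 214.69971826] [ 0.31035905 -0.52878808  0.15830467] [[ 4.9979e+02  9.5600e+00  3.8451e+02]
 [-5.0000e-02 -2.8000e-01 -9.6000e-01]]
```

View pics/w1.png

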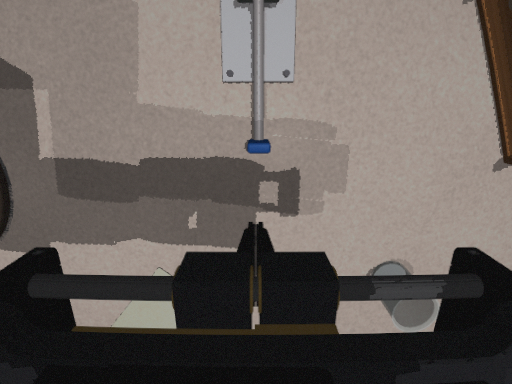

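The wrist view shows the handle's top at (259,146), the rod running up at column 258 to (258,10), and the plate corners at (223,82) and (294,82). The bench axis is parallel to the image columns.

```bash
python3 - <<'E'
from h import *
c=read_camera("wrist");c["mtx"]=np.array(c["mtx"],float)
for uv,z in(((259,142),75),((259,153),75),((248,147),75),((271,147),75),((258.5,130),48),((257.5,5),48),((223,82),10),((294,82),10)): print(uv,np.round(atz(c,uv,z),1))
E
```

```text
(259, 142) [497.2 -23.8  75. ]
(259, 153) [495.1 -35.6  75. ]
(248, 147) [484.4 -27.   75. ]
(271, 147) [509.1 -31.5  75. ]
(258.5, 130) [498.9 -13.1  48. ]
(257.5, 5) [520.9 115.8  48. ]
(223, 82) [465.6  50.1  10. ]
(294, 82) [552.8  34.3  10. ]
```

Request:
jog_arm(targets=[{"turn": [0, 0, 0.5], "slide": [5, 0, -57], "claw": 0}, {"turn": [0, 0, 0], "slide": [0, 0, -57], "claw": 0}, {"turn": [0, 0, 0], "slide": [0, 0, -57], "claw": 0}, {"turn": [0, 0, 0], "slide": [0, 0, 0], "claw": 0}, {"turn": [0, 0, 0], "slide": [0, 0, 0], "claw": 0}])

```text
t: 4.4
eef_pos: [490.5, -69.8, 45.3]
tcp_rot: [3.14, 0.0, 1.398]
ft_force: [-1.0, 0.3, 0.6]
opening: 0.002
grip_force: 0.0
```

Request:
jog_arm(targets=[{"turn": [0, 0, 0], "slide": [1.4, 7.9, 0], "claw": 0}, {"turn": [0, 0, 0], "slide": [0.9, 4.9, 0], "claw": 0}, {"turn": [0, 0, 0], "slide": [0.9, 4.9, 0], "claw": 0}])

```text
t: 4.78
eef_pos: [493.2, -52.0, 44.5]
tcp_rot: [3.14, 0.0, 1.397]
ft_force: [0.7, -0.5, -0.0]
opening: 0.005
grip_force: 0.0
```

Request:
jog_arm(targets=[{"turn": [0, 0, 0], "slide": [0.7, 3.9, 0], "claw": 0}, {"turn": [0, 0, 0], "slide": [0.7, 3.9, 0], "claw": 0}, {"turn": [0, 0, 0], "slide": [0.7, 3.9, 0], "claw": 0}])

```text
t: 5.15
eef_pos: [495.2, -40.7, 43.7]
tcp_rot: [3.141, 0.0, 1.397]
ft_force: [-0.5, -4.1, 2.7]
opening: 0.002
grip_force: 1.7
```

Request:
jog_arm(targets=[{"turn": [0, 0, 0], "slide": [0.5, 3, 0], "claw": 0}, {"turn": [0, 0, 0], "slide": [0.5, 3, 0], "claw": 0}])

```text
t: 5.4
eef_pos: [496.2, -34.7, 43.7]
tcp_rot: [3.141, 0.0, 1.397]
ft_force: [1.4, -3.3, 1.5]
opening: 0.005
grip_force: 1.7
```

Request:
jog_arm(targets=[{"turn": [0, 0, 0], "slide": [0.5, 3, 0], "claw": 0}, {"turn": [0, 0, 0], "slide": [0.5, 3, 0], "claw": 0}])

```text
t: 5.65
eef_pos: [497.1, -28.6, 43.6]
tcp_rot: [3.141, 0.0, 1.397]
ft_force: [1.6, -3.7, 1.3]
opening: 0.004
grip_force: 1.7
```

Request:
jog_arm(targets=[{"turn": [0, 0, 0], "slide": [0.5, 3, 0], "claw": 0}, {"turn": [0, 0, 0], "slide": [0.5, 3, 0], "claw": 0}])

```text
t: 5.9
eef_pos: [498.0, -22.6, 43.6]
tcp_rot: [3.141, 0.0, 1.397]
ft_force: [1.8, -3.7, -0.9]
opening: 0.002
grip_force: 1.7
```

Request:
jog_arm(targets=[{"turn": [0, 0, 0], "slide": [0.35, 2, 0], "claw": 0}, {"turn": [0, 0, 0], "slide": [0.35, 2, 0], "claw": 0}])

```text
t: 6.15
eef_pos: [498.6, -18.6, 43.6]
tcp_rot: [-3.142, -0.0, 1.397]
ft_force: [1.3, -4.5, -0.1]
opening: 0.006
grip_force: 1.6
```

Request:
jog_arm(targets=[{"turn": [0, 0, 0], "slide": [0.35, 2, 0], "claw": 0}, {"turn": [0, 0, 0], "slide": [0.35, 2, 0], "claw": 0}])

```text
t: 6.4
eef_pos: [499.3, -14.6, 43.6]
tcp_rot: [-3.142, 0.0, 1.397]
ft_force: [0.9, -4.1, -0.6]
opening: 0.004
grip_force: 1.9
```

Request:
jog_arm(targets=[{"turn": [0, 0, 0], "slide": [0.35, 2, 0], "claw": 0}, {"turn": [0, 0, 0], "slide": [0.35, 2, 0], "claw": 0}])

```text
t: 6.65
eef_pos: [500.0, -11.0, 43.6]
tcp_rot: [-3.142, 0.0, 1.397]
ft_force: [0.6, -9.8, 0.2]
opening: 0.005
grip_force: 4.6
```

Request:
jog_arm(targets=[{"turn": [0, 0, 0], "slide": [-0.2, -1, 0], "claw": 0}, {"turn": [0, 0, 0], "slide": [0, 0, 0], "claw": 0}])

```text
t: 6.9
eef_pos: [499.6, -11.7, 43.6]
tcp_rot: [-3.141, -0.0, 1.397]
ft_force: [1.1, -3.2, -0.0]
opening: 0.005
grip_force: 1.4
```

Request:
jog_arm(targets=[{"turn": [0, 0, 0], "slide": [0, 0, 0], "claw": 0}])

```text
t: 7.02
eef_pos: [499.7, -11.7, 43.6]
tcp_rot: [-3.141, 0.0, 1.397]
ft_force: [-0.1, -2.4, -0.1]
opening: 0.005
grip_force: 1.4
```

Request:
jog_arm(targets=[{"turn": [0, 0, 0], "slide": [-0.2, -1, 0], "claw": 0}, {"turn": [0, 0, 0], "slide": [-0.35, -2, 0], "claw": 0}, {"turn": [0, 0, 0], "slide": [-1, -6, 0], "claw": 0}, {"turn": [0, 0, 0], "slide": [-4, -20, 0], "claw": 0}, {"turn": [0, 0, 0], "slide": [0, 0, 56], "claw": 0}])

```text
t: 7.65
eef_pos: [492.5, -41.6, 97.5]
tcp_rot: [-3.134, -0.0, 1.396]
ft_force: [0.3, -0.2, 0.7]
opening: 0.005
grip_force: 0.0
```

Request:
jog_arm(targets=[{"turn": [0, 0, 0], "slide": [0, 0, 60], "claw": 0}, {"turn": [0, 0, 0], "slide": [0, 0, 60], "claw": 0}, {"turn": [0, 0, 0], "slide": [8, 45, 0], "claw": 0}, {"turn": [0, 0, 0], "slide": [6, 35, 0], "claw": 0}, {"turn": [0, 0, 0], "slide": [0, 0, 0], "claw": 0}])

```text
t: 8.28
eef_pos: [508.2, 40.7, 219.7]
tcp_rot: [3.142, -0.0, 1.4]
ft_force: [0.1, -0.3, -0.3]
opening: 0.005
grip_force: 0.0
```

```bash
python3 - <<'E'
from h import *
c=read_camera("wrist");c["mtx"]=np.array(c["mtx"],float)
cv2.imwrite("pics/w2.png",c["frame"])
for q,z in(("handle",54),("hinge",66),("lever_end",140),("lever",100)):
    for d in look_for(q,"wrist")[:2]: print(q,d["conf"],np.round(d["xy"]),np.round(atz(c,d["xy"],z)))
print(state()["eef_pos"],state()["ft_force"],state()["t"])
E
```

```text
handle 0.72 [258. 157.] [516.  66.  54.]
hinge 0.75 [257.  85.] [528. 146.  66.]
lever_end 0.74 [256.  73.] [528. 150. 140.]
lever_end 0.71 [375. 329.] [ 614. -130.  140.]
lever 0.87 [259.  68.] [532. 158. 100.]
[508.15910267  38.42475215 219.52151237] [-0.12601336 -0.84140171  0.44517403] 8.525
```

View pics/w2.png

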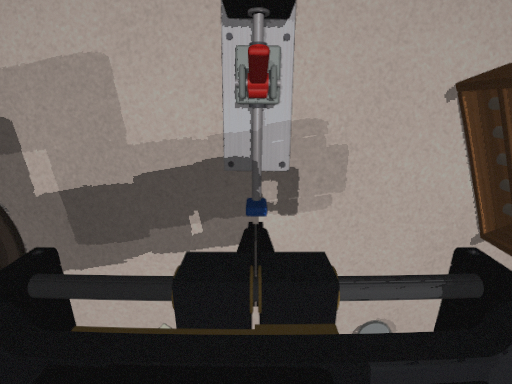

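The wrist view shows the red lever from its hub at (258,90) to its tip at (259,45), the cheeks at about rows 66–99 (columns 242 and 275), and the block's rear edge at row 104. The handle is at (257,207), the plate end at row 168.

```bash
python3 - <<'E'
from h import *
c=read_camera("wrist");c["mtx"]=np.array(c["mtx"],float)
for k,uv,z in(("cheek -x",(242,99),80),("cheek +x",(242,66),80),("block -x top",(258,104),56),("leverend",(259,45),143),("leverend",(259,52),143),("plateend",(226,169),10),("plateend",(290,169),10),("handletop",(257,200),75),("handletop r",(257,212),75)): print(k,np.round(atz(c,uv,z),1))
f=c["frame"][20:140,190:330];cv2.imwrite("pics/w2c.png",cv2.resize(f,None,fx=5,fy=5,interpolation=cv2.INTER_CUBIC))
E
```

```text
cheek -x [510.5 131.3  80. ]
cheek +x [516.4 163.   80. ]
block -x top [526.4 123.7  56. ]
leverend [533.9 167.5 143. ]
leverend [533.  162.4 143. ]
plateend [469.2  47.5  10. ]
plateend [555.6  32.4  10. ]
handletop [506.7  17.4  75. ]
handletop r [504.1   2.6  75. ]
```

View pics/w2c.png

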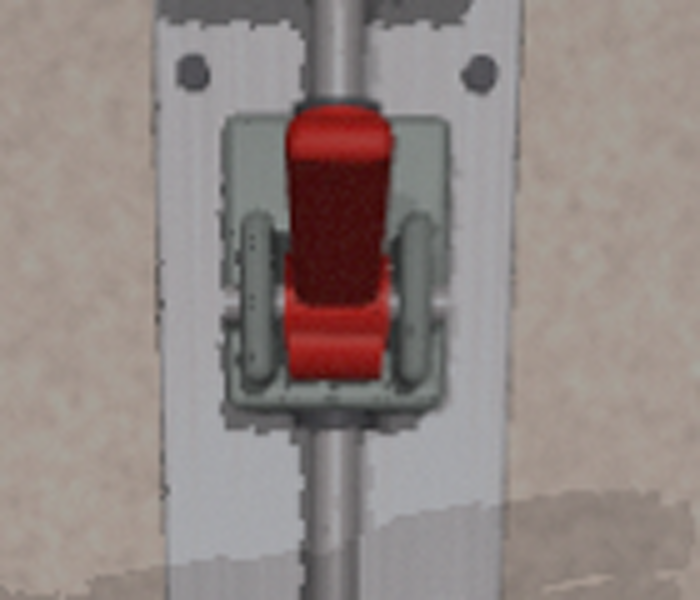

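Request:
jog_arm(targets=[{"turn": [0, 0, 0], "slide": [9.8, 54.8, 0], "claw": 0}, {"turn": [0, 0, 0], "slide": [9.8, 54.8, 0], "claw": 0}, {"turn": [0, 0, 0], "slide": [9.8, 54.8, 0], "claw": 0}, {"turn": [0, 0, 0], "slide": [0, 0, -46], "claw": 0}, {"turn": [0, 0, 0], "slide": [0, 0, -45.5], "claw": 0}])

```text
t: 9.2
eef_pos: [537.8, 203.8, 127.1]
tcp_rot: [3.141, -0.0, 1.398]
ft_force: [-0.7, -0.5, -1.6]
opening: 0.005
grip_force: 0.0
```

Request:
jog_arm(targets=[{"turn": [0, 0, 0], "slide": [0, 0, 0], "claw": 0}, {"turn": [0, 0, 0], "slide": [-1.7, -10, 0], "claw": 0}, {"turn": [0, 0, 0], "slide": [0, 0, 0], "claw": 0}])

```text
t: 9.57
eef_pos: [536.7, 192.8, 130.1]
tcp_rot: [3.139, -0.001, 1.396]
ft_force: [-0.3, -0.5, -0.4]
opening: 0.009
grip_force: 0.0
```

Request:
jog_arm(targets=[{"turn": [0, 0, 0], "slide": [-1.7, -9.8, -2], "claw": 0}, {"turn": [0, 0, 0], "slide": [-1.7, -9.8, 0], "claw": 0}, {"turn": [0, 0, 0], "slide": [-1.7, -9.8, 0], "claw": 0}])

```text
t: 9.95
eef_pos: [530.8, 163.5, 126.4]
tcp_rot: [3.141, -0.0, 1.397]
ft_force: [1.3, 1.9, 0.1]
opening: 0.003
grip_force: 0.4
```

Request:
jog_arm(targets=[{"turn": [0, 0, 0], "slide": [-1.5, -8.4, -0.5], "claw": 0}, {"turn": [0, 0, 0], "slide": [-1.5, -8.4, -0.5], "claw": 0}, {"turn": [0, 0, 0], "slide": [0, 0, 0], "claw": 0}])

```text
t: 10.32
eef_pos: [527.8, 146.9, 125.1]
tcp_rot: [-3.141, 0.0, 1.396]
ft_force: [-0.4, -0.8, -0.1]
opening: 0.006
grip_force: 0.0
```

Request:
jog_arm(targets=[{"turn": [0, 0, 0], "slide": [-1.5, -8.6, -2.4], "claw": 0}, {"turn": [0, 0, 0], "slide": [-1.5, -8.6, -2.4], "claw": 0}])

```text
t: 10.58
eef_pos: [524.8, 130.3, 120.1]
tcp_rot: [3.141, -0.001, 1.397]
ft_force: [0.9, 6.2, -1.7]
opening: 0.007
grip_force: 2.5
```

Request:
jog_arm(targets=[{"turn": [0, 0, 0], "slide": [-1.3, -7.2, -5.7], "claw": 0}, {"turn": [0, 0, 0], "slide": [-1.3, -7.2, -5.7], "claw": 0}])

```text
t: 10.82
eef_pos: [522.3, 115.5, 108.9]
tcp_rot: [3.141, -0.0, 1.397]
ft_force: [-0.6, 6.3, 2.7]
opening: 0.001
grip_force: 2.8
```

Request:
jog_arm(targets=[{"turn": [0, 0, 0], "slide": [-0.9, -5.3, -7.6], "claw": 0}, {"turn": [0, 0, 0], "slide": [-0.9, -5.3, -7.6], "claw": 0}])

```text
t: 11.08
eef_pos: [520.3, 104.7, 93.4]
tcp_rot: [3.142, 0.0, 1.397]
ft_force: [-0.3, 3.8, 2.3]
opening: 0.004
grip_force: 1.6
```

Request:
jog_arm(targets=[{"turn": [0, 0, 0], "slide": [-0.4, -2.2, -5.8], "claw": 0}, {"turn": [0, 0, 0], "slide": [-0.4, -2.2, -5.8], "claw": 0}])

```text
t: 11.32
eef_pos: [519.5, 100.5, 81.6]
tcp_rot: [-3.141, 0.0, 1.397]
ft_force: [-0.8, 1.2, 0.7]
opening: 0.007
grip_force: 0.3
```

Request:
jog_arm(targets=[{"turn": [0, 0, 0], "slide": [0, 0, -5], "claw": 0}, {"turn": [0, 0, 0], "slide": [0, 0, -4], "claw": 0}, {"turn": [0, 0, 0], "slide": [0, 0, 0], "claw": 0}])

```text
t: 11.7
eef_pos: [519.6, 100.9, 72.8]
tcp_rot: [-3.141, 0.0, 1.397]
ft_force: [-0.3, 0.5, -0.4]
opening: 0.005
grip_force: 0.0
```

Request:
jog_arm(targets=[{"turn": [0, 0, 0], "slide": [0, 0, -1.5], "claw": 0}, {"turn": [0, 0, 0], "slide": [0, 0, 0], "claw": 0}])

```text
t: 11.95
eef_pos: [519.7, 100.9, 71.7]
tcp_rot: [3.141, -0.0, 1.397]
ft_force: [1.0, 0.4, -0.0]
opening: 0.005
grip_force: 0.0
```

Request:
jog_arm(targets=[{"turn": [0, 0, 0], "slide": [0, 0, -1.5], "claw": 0}, {"turn": [0, 0, 0], "slide": [0, 0, 0], "claw": 0}])

```text
t: 12.2
eef_pos: [519.9, 100.8, 70.6]
tcp_rot: [3.141, -0.0, 1.397]
ft_force: [-1.4, 0.2, 5.4]
opening: 0.004
grip_force: 2.7
```

Request:
jog_arm(targets=[{"turn": [0, 0, 0], "slide": [0, 0, -1], "claw": 0}, {"turn": [0, 0, 0], "slide": [0, 0, 0], "claw": 0}])

```text
t: 12.45
eef_pos: [520.0, 100.8, 70.4]
tcp_rot: [3.14, -0.0, 1.397]
ft_force: [-3.6, -0.5, 15.8]
opening: 0.004
grip_force: 8.2
```

The finger met the lever's stop at z ≈ 70, as expected for closed. I'll lift off and check.

Request:
jog_arm(targets=[{"turn": [0, 0, 0], "slide": [0, 0, 10], "claw": 0}, {"turn": [0, 0, 0], "slide": [0, 0, 50], "claw": 0}, {"turn": [0, 0, 0], "slide": [0, 0, 60], "claw": 0}, {"turn": [0, 0, 0], "slide": [-9, -50, 30], "claw": 0}, {"turn": [0, 0, 0], "slide": [-3, -15, 0], "claw": 0}])

```text
t: 13.08
eef_pos: [508.0, 34.4, 221.4]
tcp_rot: [3.137, -0.0, 1.396]
ft_force: [0.3, 0.2, -0.0]
opening: 0.007
grip_force: 0.0
```

```bash
python3 - <<'E'
from h import *
c=read_camera("wrist")
cv2.imwrite("pics/w3.png",c["frame"])
c["mtx"]=np.array(c["mtx"],float)
print(proj(c,[506,11,75]),proj(c,[514.4,71.7,70]),state()["ft_force"],state()["t"])
E
```

```text
[256.28398796 201.51938945] [254.36708471 149.02205633] [ 0.19193118 -0.62265523 -0.7283081 ] 13.125
```

View pics/w3.png

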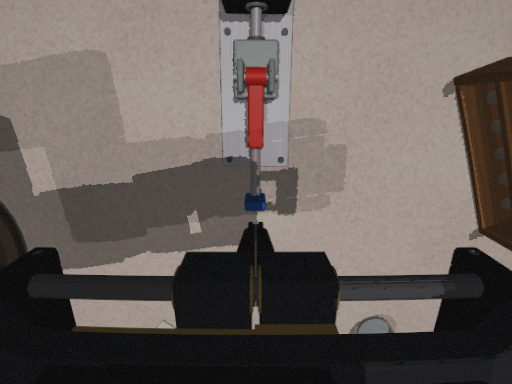

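The picture shows the lever lying closed, with its tip at (255,147) against 149 predicted, and the handle unmoved at (255,202).

```bash
python3 -c "
from cell import *
print(job_done())"
```

```text
the job is handed in; nothing more can be done
None
```

I pushed the probe in until its tip met the sprung glass, with an estimated peak press of about 6 N, easing to about 3 N on release. I then flipped the lever over centre and fully down, with at most about 16 N on it, and handed the job in at about 13 s; I was not shown the verdict.

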